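Line up a marked leg blank under the drill and clamp it

ROBOT

A 6-joint arm with a two-finger parallel gripper is mounted at the origin on the work surface. World frame = base frame: x ahead of the robot, y to its left, z up, the work surface at z = 0. Lengths are in m, angles in rad, forces in N, time in s.
With the tool pointing down it reaches from about 0.35 to 0.975 m from the base axis. Payload 4.9 kg.
Tool frame: the origin (TCP) lies on the centre line of the jaws, within the pads' length; the fingertips stand manip.tcp_to_tips ahead of it and the grasp point (between the pads) is the TCP (manip.tcp_to_tips is the distance from the TCP to the fingertips, in m); y points along the fingers, z is the direction in which the jaws open and shut, and the axes are right-handed (so a half turn about y gives the same grasp; the last joint's range is limited). The gripper opens to 85 mm and grips with 20 to 120 N. Pads are 22 mm wide; open, the fingers measure 114 mm over their backs; the gripper's body (76 mm by 85 mm) begins 54 mm behind the grasp point. The pads swing forward as they close: fully open they stand 13 mm farther back than shut.
Start: joints at [-1.409, 0.053, 1.613, -0, 1.476, -0.119], TCP at [0.173, -0.601, 0.25] pointing down, gripper open.
Joint ranges: [-3.01, 3.01], [-1.01, 2.22], [0.06, 2.58], [-1.02, 4.17], [0.09, 2.62], [-3.14, 3.14]. Speed limits (rad/s): [2.57, 2.57, 3.14, 3.14, 3.14, 3.14].

INTERFACE

Orientations are given as a unit quaternion [w, x, y, z].
In Python, from plant import manip gives the robot as it stands.
- The arm moves only by the tool apply_moves, never from a script. Its argument "moves" is a list of rows, each a list of 7 numbers: the gripper's target within -1 to 1 (shut at 1, half-way at 0, fully open at -1), then the shift along the tool's x, y, z in mm, then the turn, a rotation vector about the tool's x, y, z in degrees. A call has 1 to 20 rows; each row shifts and turns the commanded pose from where the row before left it, along the tool's axes as they then stand; what a row does not reach is not made up. A row lasts 1/10 s, in which the tool goes at most 50 mm and 8.59 degrees, less where a joint would pass 70% of its speed; a pose out of reach is approached as far as the arm can. A call with a gripper value outside its range is refused whole. The fingers move at their own pace and stop on an object; the grip force is fixed at half the most. Time passes only in rows, so rows that do not move let the fingers close. It gives the time, the measured TCP pose, the force and the opening at its end, in the units of the state.
- manip.state(): the state, without advancing time (a new reading comes with each control period).
- manip.grab_frame(name): name is "scene" or "side" or "wrist"; returns the picture (480x640x3 uint8, blue, green, red); there is no depth.
- manip.calibration(name): a dict with "mtx" (3x3 intrinsics, pixels), "T" (4x4, takes a point from camera to world coordinates); the wrist camera has in their place "T_tool_cam" (4x4, takes a point from camera to tool coordinates, whose origin is the TCP and whose axes are the tool frame's). Camera axes: x right, y down, z forward; pixel columns grow to the right and rows downward; lengths in m; the calibration is good to about 2 mm. A picture is of the moment at which its call begins: read the wrist's pose just before it. calibration takes no time and is no camera call.
- manip.job_done(): hands the job in, once; it reports no verdict.
The state is a dict: "time": time; "joint_pos": joint angles; "joint_vel": joint speeds; "joint_efforts": joint torques, N m; "tool_pos": TCP position; "tool_rot": TCP orientation; "contact_force": force on the tool from outside, world axes, zero at the start; "ft_torque": the same for the moment, N m; "gripper_width": opening from 0.0 (shut) to 1.0 (fully open).
Only numpy, scipy, OpenCV 4.12 (cv2) and the standard library are available. Lean on these libraries where they do the work, as an engineer would, in place of code of your own. Each camera call takes 0.05 s, during which the arm holds its last target. There are 200 camera calls.

TASK

Get the pine leg blank ready for drilling on the bench drill press: keeping it flat on the drill table, slide it snug against the fence along its length with its pencil cross directly under the point of the drill bit, then push the toggle clamp's red handle all the way down so that the clamp holds the blank there. Do not bump the drill bit, and leave the glue bottle, the square and the mallet where they are.

Things in the scene. Friction and masses are not known exactly. Their poses are not given: they have to be found in the camera images.
- bit_tip (a point): point of the drill bit (8 mm thick, 70 mm long, below a chuck 45 mm thick): fixed, pointing down, 56 mm above the drill table, so 14 mm above the blank's top. The drill's head over it is 400 mm above the bench at its lowest, 170 mm wide along the fence, and reaches 100 mm from the bit on the side away from the fence, 320 mm the other way; column (46 mm thick) 140 mm behind the bit.
- fence: dark wooden fence, 410 mm long (y = -140 to 270), 22 thick, 22 high, fixed on the grey drill table. Origin: on its front face at the table surface (110 mm above the bench), opposite the bit, 27.5 mm from the bit's axis. x points into the fence and to the column (the blank lies on the -x side), y along it, roughly to the robot, z up. The table spans x -260 to 70, y -200 to 290 mm.
- blank_center (a point): centre of the loose pine table-leg blank, 400 mm long, 55 wide, 42 thick (so it stands 20 mm above the fence), about 0.4 kg, lying flat on the drill table. The point is half-way up. x is across the blank, y along its length, z up; as it lies, y points roughly as the fence's y.
- blank_mark (a point): crossing of the dark pencil cross (lines 36 mm long) on the blank's top face: on its centre line, 100 mm to the -y side of its centre, so 300 mm of blank lies on the y side of it. Axes as blank_center. With the blank flush to the fence the cross is as far from it as the bit is. Pushed to the fence by one end, the other end lags by a few mm.
- clamp_handle (a joint): red handle of the hold-down toggle clamp on a 20 mm block (50 by 75) on the drill table across from the fence: 0 = fully open, 1.05 = all the way down (level, clamp locked). Its angle above level is 1.05 - value. It stays where it is left; 6 N square to it at the grip moves it, 10 N near the end. Going down, it drives the clamp's arm down on to the blank.
- handle_hinge (a point): hinge axis of the clamp's handle, 54 mm above the drill table, 125 mm from the bit along the fence (on its y side) and 127 mm from the bit away from the fence. The handle turns in the upright plane square to the fence: from here it points away from the fence, up when open, level when closed.
- handle_grip (a point): point on the axis of the red round grip (20 mm thick), 85 mm from the hinge; the grip's round end is 120 mm from the hinge. The x axis of this frame points along the handle to the hinge, z is square to it, on the side to push on.
- clamp_pad: black rubber foot (18 mm across) under the end of the clamp's steel arm (12 mm wide); origin: centre of its underside. Clamp open, it is well above the blank; closed, it comes down 125 mm from the bit along the fence (y side), 15 mm to the -x side of the bit, and presses on the blank with about 6 N.
- glue: yellow glue bottle, 60 mm across, 170 mm tall, standing on the bench; origin at its foot. Leave alone.
- square: steel combination square, 200 mm long, lying on the bench; origin under its blade. Leave alone.
- mallet: wooden joiner's mallet, 310 mm long, lying on the bench; origin under its handle. Leave alone.
- bit: the drill bit as a solid; origin at its point, as bit_tip.

How it is judged:
By the outcome, as a careful person would: the job done as asked, in the order asked, and still so for the second after the job is handed in, with the robot touching nothing.
It also fails if it takes over 51 s, if anything falls off the work surface, if the arm or the gripper's body presses on something with over 40 N, if the wrist force passes 120 N, or if a joint passes its speed limit or range.

## Working session

There is one attempt and no reset: what is moved stays moved. The work goes in short steps, Python scripts to look and compute and a tool call to move; the robot and the scene stay as the last step left them, time stands still between calls to the robot, and variables do not carry over. Pictures are saved under pics/ and viewed, about 8 in all and at most 12, crops included, and the job is handed in when it is done.

Besides the shell and the picture viewer there is one more tool, called after "Call:" in YAML: its name, and indented under it one key for each argument. apply_moves: Moves the arm, as the interface text tells. Its arguments: {"type":"object","properties":{"moves":{"type":"array","items":{"type":"array","items":{"type":"number"}}}},"required":["moves"]}

```bash
mkdir -p pics; ls; python3 - <<'E'
from plant import manip
import cv2
print(manip.state()); print(manip.tcp_to_tips)
for n in("scene","side"):
    cv2.imwrite(f"pics/{n}0.png",manip.grab_frame(n)); c=manip.calibration(n);print(n,c["mtx"].round(1).tolist(),c["T"].round(3).tolist())
print(manip.calibration("wrist"))
E
```

```text
pics
{'time': 0.0, 'joint_pos': array([-1.40901192e+00,  5.33580945e-02,  1.61432784e+00,  1.04869705e-05,
        1.47597293e+00, -1.19030417e-01]), 'joint_vel': array([ 0.00035653,  0.00047088,  0.00031539,  0.00025036, -0.00075155,
        0.00074356]), 'joint_efforts': array([ 7.81896506e-04, -3.93678296e+01, -3.70175064e+01, -3.86977251e-05,
        6.99349330e-03,  3.57661687e-07]), 'tool_pos': array([ 0.17310057, -0.59993585,  0.24904199]), 'tool_rot': array([ 0.09894481, -0.09896866,  0.70087829, -0.69941743]), 'contact_force': array([-0.42104358, -0.02347192,  0.1610781 ]), 'ft_torque': array([ 0.00099062,  0.04368734, -0.01856757]), 'gripper_width': 1.0003915777406078}
0.019
scene [[499.2, 0.0, 325.2], [0.0, 499.2, 233.4], [0.0, 0.0, 1.0]] [[0.465, 0.742, -0.482, 1.179], [0.885, -0.389, 0.255, -0.368], [0.001, -0.545, -0.838, 1.205], [0.0, 0.0, 0.0, 1.0]]
side [[524.6, 0.0, 306.0], [0.0, 524.6, 239.1], [0.0, 0.0, 1.0]] [[-0.907, -0.291, 0.303, 0.235], [-0.42, 0.627, -0.656, 0.727], [0.001, -0.722, -0.692, 0.977], [0.0, 0.0, 0.0, 1.0]]
{'mtx': array([[340.34977448,   0.        , 319.10726494],
       [  0.        , 340.34977448, 239.77500561],
       [  0.        ,   0.        ,   1.        ]]), 'T_tool_cam': array([[ 7.34018570e-04,  9.48955456e-01,  3.15409263e-01,
        -8.02180967e-02],
       [ 3.48304553e-04, -3.15409571e-01,  9.48955574e-01,
        -1.24391130e-01],
       [ 9.99999670e-01, -5.86692531e-04, -5.62041988e-04,
         1.47186831e-04],
       [ 0.00000000e+00,  0.00000000e+00,  0.00000000e+00,
         1.00000000e+00]])}
```

View pics/scene0.png

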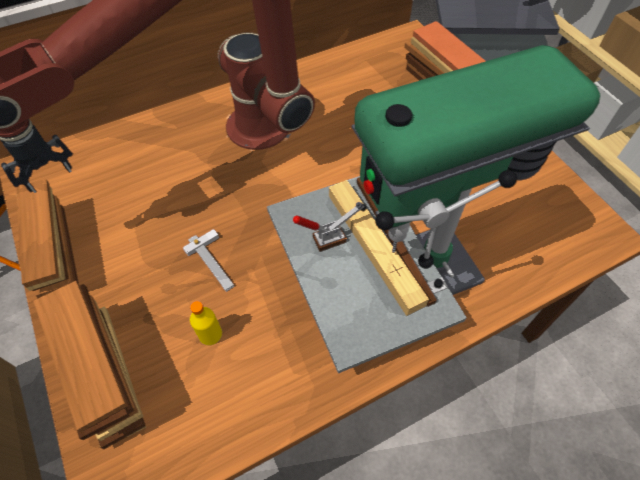

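View pics/side0.png

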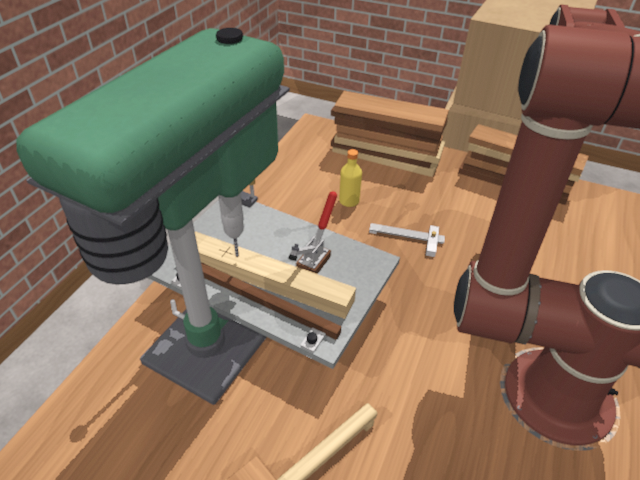

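The scene view shows the mark near (397,270), with the table corners near (270,207), (338,366) and (465,318). In the side view the mark is near (228,252) and the bit near (236,245). Next I'll zoom in.

```bash
cat > h.py <<'E'
import numpy as np,cv2
from plant import manip
def ray(n,uv,pose=None):
    c=manip.calibration(n)
    T=c["T"] if "T" in c else pose@c["T_tool_cam"]
    d=T[:3,:3]@np.linalg.solve(c["mtx"],[uv[0],uv[1],1.]); return T[:3,3],d
def onz(n,uv,z,pose=None):
    o,d=ray(n,uv,pose); return o+d*(z-o[2])/d[2]
def tri(a,b):
    A=np.zeros((3,3));r=np.zeros(3)
    for o,d in(a,b):
        d=d/np.linalg.norm(d);P=np.eye(3)-np.outer(d,d);A+=P;r+=P@o
    return np.linalg.solve(A,r)
def pose():
    s=manip.state();w,x,y,z=s["tool_rot"]
    from scipy.spatial.transform import Rotation as R
    T=np.eye(4);T[:3,:3]=R.from_quat([x,y,z,w]).as_matrix();T[:3,3]=s["tool_pos"];return T
def proj(n,p,pose=None):
    c=manip.calibration(n);T=c["T"] if "T" in c else pose@c["T_tool_cam"]
    q=c["mtx"]@(np.linalg.inv(T)@np.append(p,1))[:3];return q[:2]/q[2]
E
python3 - <<'E'
import cv2,numpy as np
a=cv2.imread("pics/scene0.png")[170:370,260:480];b=cv2.imread("pics/side0.png")[180:360,140:410]
a=cv2.resize(a,None,fx=3.6,fy=3.0,interpolation=2)  # 792x600
cv2.imwrite("pics/sc.png",cv2.resize(cv2.imread("pics/scene0.png")[170:370,260:480],None,fx=3,fy=3,interpolation=2))
cv2.imwrite("pics/si.png",cv2.resize(cv2.imread("pics/side0.png")[180:360,140:405],None,fx=3,fy=3,interpolation=2))
E
```

```text
(no output)
```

View pics/sc.png

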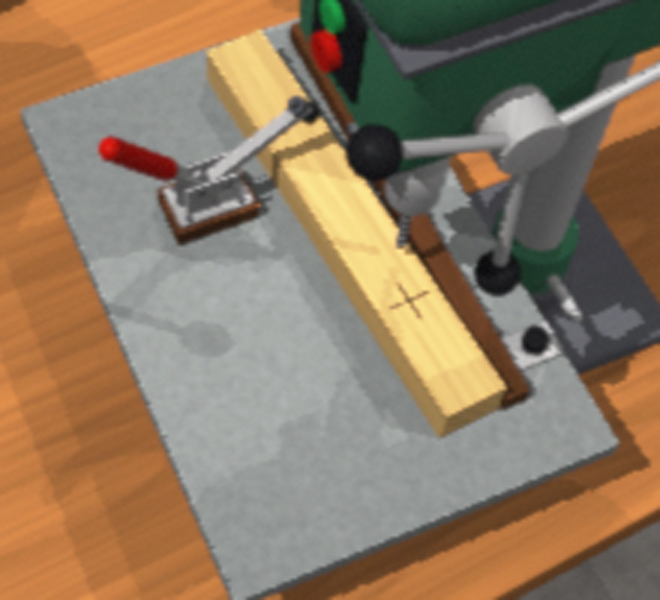

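View pics/si.png

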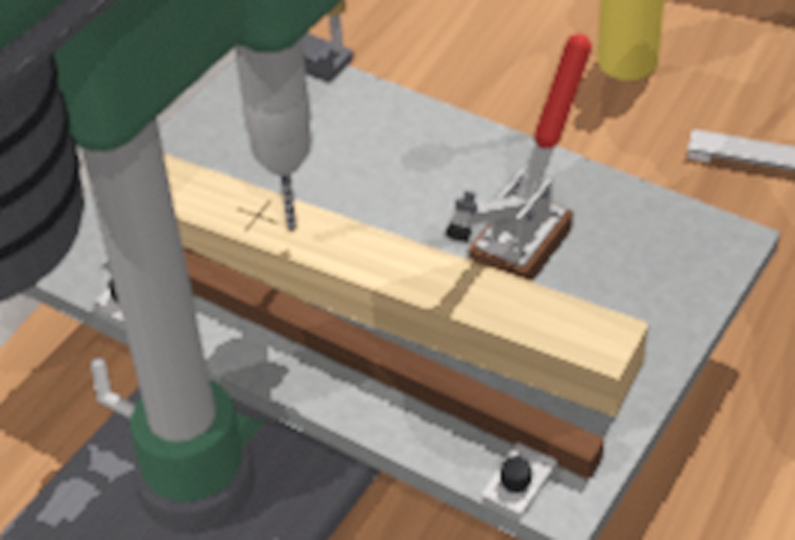

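The mark crop position is (409,299) in scene and (260,215) in side. The bit tip is at (403,246) and (291,229), so the blank has to move along +y and toward the fence. Now to compute that.

```bash
python3 - <<'E'
from h import *
S=lambda u,v:(u/3+260-.33,v/3+170-.33)
D=lambda u,v:(u/3+140-.33,v/3+180-.33)
np.set_printoptions(precision=4,suppress=True)
tip=tri(ray("scene",S(403,246)),ray("side",D(291,229)))
print("tip",tip)
print("mark",onz("scene",S(409,299),.152),onz("side",D(260,215),.152))
print("corner1",onz("scene",S(22,112),.11),onz("side",D(777,235),.11))
c=[onz("scene",S(*p),.11) for p in((22,112),(233,600),(618,447))]
print(c)
for p in((208,55),(265,30),(445,418),(505,388)):print("blank sc",onz("scene",S(*p),.152))
for p in((648,325),(616,378)):print("blank si",onz("side",D(*p),.152))
print("fence end si",onz("side",D(602,438),.132), "sc", onz("scene",S(295,25),.132),onz("scene",S(527,385),.132))
for n,p in(("grip end",((110,148),(578,42))),("grip base",((172,172),(547,140)))):
  print(n,tri(ray("scene",S(*p[0])),ray("side",D(*p[1]))))
ymax=c[0]-c[1]; print(np.degrees(np.arctan2(ymax[1],ymax[0])),np.linalg.norm(ymax[:2]))
xx=c[2]-c[1]; print(np.degrees(np.arctan2(xx[1],xx[0])),np.linalg.norm(xx[:2]))
E
```

```text
tip [0.705  0.0695 0.1661]
mark [0.744  0.0542 0.152 ] [0.7404 0.0543 0.152 ]
corner1 [ 0.4009 -0.1357  0.11  ] [ 0.3947 -0.1284  0.11  ]
[array([ 0.4009, -0.1357,  0.11  ]), array([ 0.8818, -0.1799,  0.11  ]), array([0.9153, 0.1458, 0.11  ])]
blank sc [0.4503 0.0278 0.152 ]
blank sc [0.4489 0.0867 0.152 ]
blank sc [0.8447 0.0233 0.152 ]
blank sc [0.845  0.0781 0.152 ]
blank si [0.4415 0.0338 0.152 ]
blank si [0.4441 0.0866 0.152 ]
fence end si [0.4388 0.1222 0.132 ] sc [0.4427 0.1227 0.132 ] [0.8445 0.1034 0.132 ]
grip end [ 0.5625 -0.1192  0.2491]
grip base [ 0.5668 -0.0704  0.1893]
174.7567712979125 0.4828958171647456
84.13234519967615 0.327361101294867
```

```bash
python3 - <<'E'
from h import *
from scipy.spatial.transform import Rotation as R
np.set_printoptions(precision=4,suppress=True)
T=pose();print(T)
for s in(1,-1):   # desired tool z = s*blank x, y down
    a=np.radians(89.1); z=s*np.array([np.cos(a),np.sin(a),0]); y=np.array([0,0,-1.]); x=np.cross(y,z)
    W=np.column_stack([x,y,z]); print(s,"x",x,"rotvec tool deg",np.degrees(R.from_matrix(T[:3,:3].T@W).as_rotvec()))
# blank axis b: mark->grip at 285mm toward +y
g=np.array([.742-.285*np.cos(np.radians(.9)),.0542+.285*np.sin(np.radians(.9)),.30]);print(g,"d tool",T[:3,:3].T@(g-T[:3,3])*1000)
E
```

```text
[[-0.9608 -0.0003  0.2771  0.1731]
 [-0.2771  0.0019 -0.9608 -0.6   ]
 [-0.0002 -1.     -0.0019  0.2492]
 [ 0.      0.      0.      1.    ]]
1 x [ 0.9999 -0.0157  0.    ] rotvec tool deg [   0.0047 -163.0118   -0.1563]
-1 x [-0.9999  0.0157  0.    ] rotvec tool deg [ 0.1091 16.9881  0.0033]
[0.457  0.0587 0.3   ] d tool [-455.3258  -49.6891 -554.2917]
```

Call:
apply_moves:
  moves:
    - [-1,-30.4,-3.3,-37,0,0,0]
    - [-1,-30.4,-3.3,-37,0,0,0]
    - [-1,-30.4,-3.3,-37,0,0,0]
    - [-1,-30.4,-3.3,-37,0,0,0]
    - [-1,-30.4,-3.3,-37,0,0,0]
    - [-1,-30.4,-3.3,-37,0,0,0]
    - [-1,-30.4,-3.3,-37,0,0,0]
    - [-1,-30.4,-3.3,-37,0,0,0]
    - [-1,-30.4,-3.3,-37,0,0,0]
    - [-1,-30.4,-3.3,-37,0,0,0]
    - [-1,-30.4,-3.3,-37,0,0,0]
    - [-1,-30.4,-3.3,-37,0,0,0]
    - [-1,-30.4,-3.3,-37,0,0,0]
    - [-1,-30.4,-3.3,-37,0,0,0]
    - [-1,-30.4,-3.3,-37,0,0,0]

```text
time: 1.6
tool_pos: [0.4577, 0.0613, 0.2997]
tool_rot: [-0.099, 0.099, -0.7, 0.7]
contact_force: [0.1, -0.5, -0.2]
gripper_width: 0.999
```

Call:
apply_moves:
  moves:
    - [-1,0,0,0,0,-8.58,0]
    - [-1,0,0,0,0,-8.58,0]
    - [-1,0,0,0,0,-8.58,0]
    - [-1,0,0,0,0,-8.58,0]
    - [-1,0,0,0,0,-8.58,0]
    - [-1,0,0,0,0,-8.58,0]
    - [-1,0,0,0,0,-8.58,0]
    - [-1,0,0,0,0,-8.58,0]
    - [-1,0,0,0,0,-8.58,0]
    - [-1,0,0,0,0,-8.58,0]
    - [-1,0,0,0,0,-8.58,0]
    - [-1,0,0,0,0,-8.58,0]
    - [-1,0,0,0,0,-8.58,0]
    - [-1,0,0,0,0,-8.58,0]
    - [-1,0,0,0,0,-8.58,0]
    - [-1,0,0,0,0,-8.58,0]
    - [-1,0,0,0,0,-8.58,0]
    - [-1,0,0,0,0,-8.58,0]
    - [-1,0,0,0,0,-8.58,0]
    - [-1,0,0,0,0,0,0]

```text
time: 3.6
tool_pos: [0.4573, 0.0591, 0.2993]
tool_rot: [0.707, -0.707, 0.006, -0.005]
contact_force: [0.6, -0.4, 0.3]
gripper_width: 0.999
```

```bash
python3 - <<'E'
from h import *
np.set_printoptions(precision=4,suppress=True)
T=pose();cv2.imwrite("pics/w1.png",manip.grab_frame("wrist"));np.save("w1.npy",T);print(T,manip.state()["joint_pos"],manip.state()["contact_force"],manip.state()["time"])
E
```

```text
[[ 0.9999 -0.0009  0.0159  0.4573]
 [-0.0159  0.0001  0.9999  0.0591]
 [-0.0009 -1.      0.0001  0.2993]
 [ 0.      0.      0.      1.    ]] [-0.0331 -0.3785  1.9144 -0.      1.6064 -1.5853] [ 0.5343 -0.1814  0.0059] 3.65
```

View pics/w1.png

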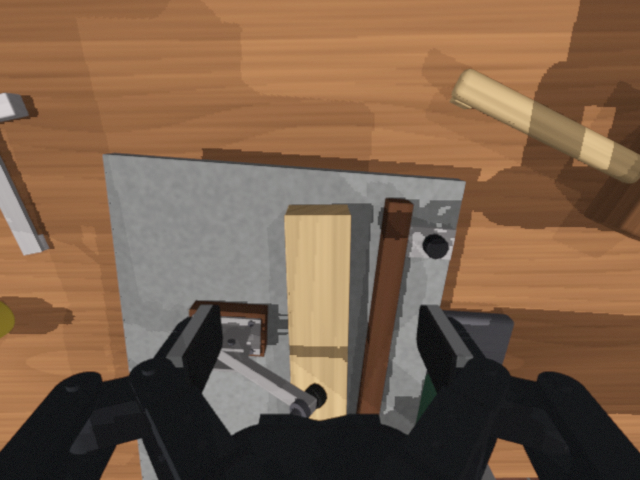

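The wrist view shows the blank's near end from (286,214) to (351,214). The fence's front top edge runs from about (387,213) to (358,412), and the clamp block is at left.

```bash
python3 - <<'E'
from h import *
np.set_printoptions(precision=4,suppress=True)
T=np.load("w1.npy")
for n,p,z in(("bl",(286,214),.152),("br",(351,214),.152),("bl2",(290,370),.152),("br2",(348.5,412),.152),("fence near",(386,210),.132),("fence far",(358,412),.132),("fence b near",(411,210),.132),("table l",(104,154),.11),("table r",(465,181),.11)):
    print(n,onz("wrist",p,z,T))
im=cv2.imread("pics/w1.png").astype(int)
for r in(230,260,290,330,400): print(r,im[r,340:415,:].sum(1)[::3].tolist())
E
```

```text
bl [0.4428 0.0319 0.152 ]
br [0.4437 0.0852 0.152 ]
bl2 [0.597  0.0285 0.152 ]
br2 [0.6491 0.0853 0.152 ]
fence near [0.4456 0.1177 0.132 ]
fence far [0.6693 0.0974 0.132 ]
fence b near [0.446  0.1396 0.132 ]
table l [ 0.3953 -0.133   0.11  ]
table r [0.4248 0.1934 0.11  ]
230 [499, 496, 506, 486, 232, 240, 231, 227, 237, 241, 316, 396, 399, 388, 84, 75, 107, 111, 107, 133, 138, 133, 122, 218, 302]
260 [499, 494, 512, 441, 238, 240, 242, 242, 244, 207, 386, 394, 316, 130, 190, 195, 200, 198, 207, 195, 185, 174, 235, 239, 387]
290 [500, 494, 510, 321, 245, 246, 242, 234, 209, 220, 393, 169, 144, 197, 196, 198, 201, 191, 188, 172, 221, 235, 326, 408, 412]
330 [507, 502, 507, 252, 246, 242, 212, 202, 204, 129, 135, 197, 194, 192, 186, 182, 175, 176, 254, 287, 452, 458, 455, 455, 460]
400 [565, 542, 417, 213, 201, 204, 92, 150, 202, 195, 201, 206, 189, 185, 219, 254, 418, 410, 358, 239, 233, 238, 234, 235, 235]
```

Call:
apply_moves:
  moves:
    - [-0.6,0,40,0,0,0,0]
    - [-0.6,0,40,0,0,0,0]
    - [-0.6,0,40,0,0,0,0]
    - [-0.6,0,25,0,0,0,0]
    - [-0.6,0,0,0,0,0,0]

```text
time: 4.15
tool_pos: [0.4542, 0.0592, 0.15]
tool_rot: [0.707, -0.707, 0.01, -0.003]
contact_force: [-0.2, 0.1, -0.9]
gripper_width: 0.803
```

Call:
apply_moves:
  moves:
    - [1,0,1,0,0,0,0]
    - [1,0,0,0,0,0,0]
    - [1,0,0,0,0,0,0]
    - [1,0,0,0,0,0,0]
    - [1,0,0,0,0,0,0]

```text
time: 4.65
tool_pos: [0.4583, 0.059, 0.1549]
tool_rot: [-0.707, 0.707, -0.005, 0.007]
contact_force: [0.9, -0.5, -0.5]
gripper_width: 0.623
```

Call:
apply_moves:
  moves:
    - [1,-9.3,0,0,0,0,0]
    - [1,-9.3,0,0,0,0,0]
    - [1,-9.3,0,0,0,0,0]
    - [1,-9.3,0,0,0,0,0]
    - [1,-0.2,0,4.2,0,0.6,0]
    - [1,-0.2,0,4.2,0,0.6,0]
    - [1,-0.2,0,4.2,0,0.6,0]
    - [1,-0.2,0,4.2,0,0.6,0]
    - [1,-0.2,0,4.2,0,0.6,0]
    - [1,-0.2,0,4.2,0,0.6,0]
    - [1,-0.2,0,4.2,0,0.6,0]
    - [1,-0.2,0,4.2,0,0.6,0]
    - [1,0,0,0,0,0,0]
    - [1,0,0,0,0,0,0]

```text
time: 6.05
tool_pos: [0.4202, 0.0928, 0.1548]
tool_rot: [-0.706, 0.707, -0.036, 0.036]
contact_force: [-0.5, -2.9, 4.7]
gripper_width: 0.622
```

```bash
python3 - <<'E'
from h import *
np.set_printoptions(precision=4,suppress=True)
print(pose(),manip.state()["contact_force"])
a=manip.grab_frame("scene");b=manip.grab_frame("side");cv2.imwrite("pics/scene1.png",a);cv2.imwrite("pics/side1.png",b)
A=cv2.resize(a[190:310,330:450],(480,480),interpolation=2);B=cv2.resize(b[220:340,190:360],None,fx=4,fy=4,interpolation=2)
x=np.zeros((600,800,3),np.uint8);A=cv2.resize(a[215:315,360:440],(400,500),interpolation=2);x[:500,:400]=A
B=cv2.resize(b[225:325,195:275],(400,500),interpolation=2);x[:500,400:]=B
cv2.imwrite("pics/z1.png",x)
E
```

```text
[[ 0.9949  0.0002  0.1007  0.4202]
 [-0.1007 -0.0016  0.9949  0.0928]
 [ 0.0004 -1.     -0.0015  0.1548]
 [ 0.      0.      0.      1.    ]] [-0.5207 -2.9442  4.6826]
```

View pics/z1.png

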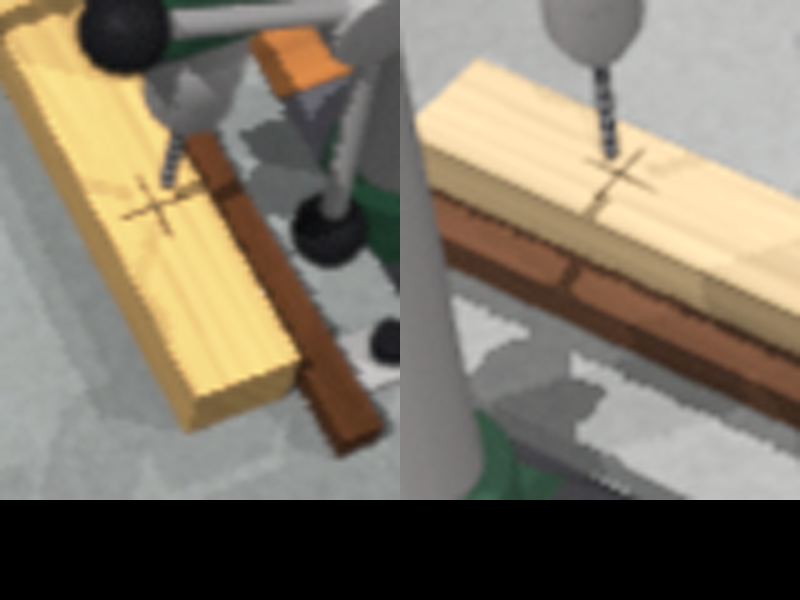

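Zoomed by 5: in scene the tip is at (169,187) and the mark at (155,206). In side the tip is at (212,158) and the mark at (220,173). Next step is triangulating both.

```bash
cat > m.py <<'E'
from h import *
np.set_printoptions(precision=1,suppress=True)
ex=np.array([.0906,.9959,0]);ey=np.array([-.9959,.0906,0])
def rep(st,sm,dt,dm,s0=(360,215),d0=(195,225),k=5):
    f=lambda p,o:(p[0]/k+o[0]-.4,p[1]/k+o[1]-.4)
    t=tri(ray("scene",f(st,s0)),ray("side",f(dt,d0)));m=tri(ray("scene",f(sm,s0)),ray("side",f(dm,d0)))
    print("tip",t*1e3,"mark",m*1e3,"tip-mark: x %.1f y %.1f z %.1f"%tuple(np.array([ex@(t-m),ey@(t-m),(t-m)[2]])*1e3))
    for n,pt,pm,o in(("scene",st,sm,s0),("side",dt,dm,d0)):
        d=onz(n,f(pt,o),.166)-onz(n,f(pm,o),.152);print(n,"x %.1f y %.1f"%(ex@d*1e3,ey@d*1e3))
E
python3 -c "
from m import *
rep((169,187),(155,206),(212,158),(220,173))"
```

```text
tip [704.7  68.5 164.7] mark [704.7  63.  150.4] tip-mark: x 5.5 y 0.5 z 14.3
scene x 5.9 y 0.2
side x 4.8 y 0.7
```

Call:
apply_moves:
  moves:
    - [1,-0.5,0,1.2,0,0,0]
    - [1,0,0,1.2,0,0,0]
    - [1,0,0,1.2,0,0,0]
    - [1,0,0,1,0,0,0]
    - [1,0,0,0,0,0,0]

```text
time: 6.65
tool_pos: [0.4201, 0.0949, 0.155]
tool_rot: [-0.703, 0.709, -0.036, 0.036]
contact_force: [-1.2, -13.3, 7.9]
gripper_width: 0.623
```

Call:
apply_moves:
  moves:
    - [1,0,0,0.7,0,0,0]
    - [1,0,0,0.7,0,0,0]
    - [1,0,0,0,0,0,0]

```text
time: 6.95
tool_pos: [0.4201, 0.0951, 0.1551]
tool_rot: [-0.702, 0.71, -0.036, 0.036]
contact_force: [-1.6, -17.6, 8.6]
gripper_width: 0.623
```

```bash
python3 -c "
from m import *
s=manip.state();print(s['contact_force'],s['ft_torque']*10,s['tool_pos']*1e3)"
```

```text
[ -1.6 -17.6   8.6] [-29.7   4.1  -4.8] [420.1  95.1 155.1]
```

```bash
python3 - <<'E'
from h import *
a=manip.grab_frame("scene");b=manip.grab_frame("side");w=manip.grab_frame("wrist");np.save("w2.npy",pose())
cv2.imwrite("pics/scene2.png",a);cv2.imwrite("pics/side2.png",b);cv2.imwrite("pics/wr2.png",w)
x=np.zeros((600,800,3),np.uint8)
x[:400,:320]=cv2.resize(a[215:315,360:440],(320,400),interpolation=2)
x[:400,320:800]=cv2.resize(b[225:325,195:315],(480,400),interpolation=2)
x[400:]=cv2.resize(b[270:345,270:470],(800,300),interpolation=2)[100:]
x[400:,400:]=cv2.resize(w[300:400,250:450],(400,200))
cv2.imwrite("pics/z2.png",x)
E
```

```text
(no output)
```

View pics/z2.png

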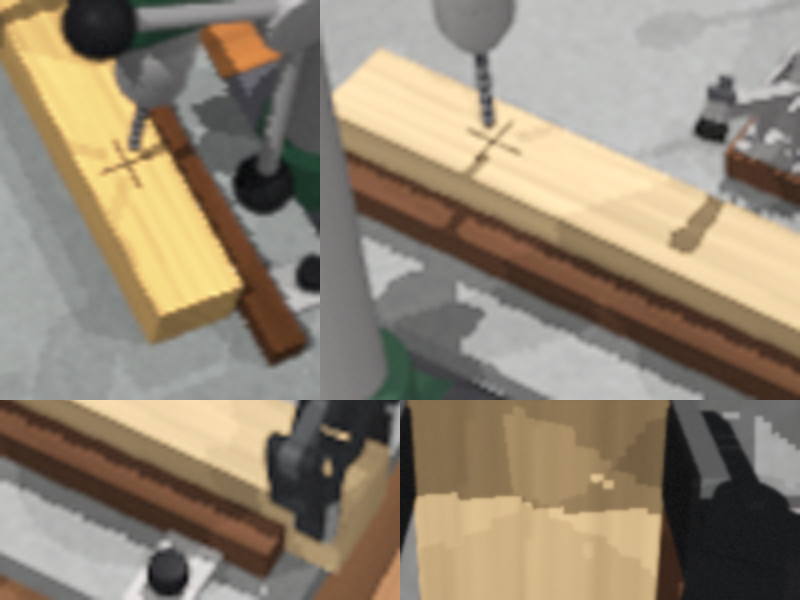

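In this 4x view the scene tip is at (134,149) and the mark at (126,164). In side the tip is at (169,125) and the mark at (173,142). The finger sits just past the fence's end.

```bash
python3 -c "
from m import *
rep((134,149),(126,164),(169,125),(173,142),k=4)"
```

```text
tip [704.8  68.  165.5] mark [704.9  65.  149.6] tip-mark: x 2.9 y 0.4 z 15.9
scene x 4.1 y 0.8
side x 1.1 y -0.4
```

Call:
apply_moves:
  moves:
    - [1,0,0,-0.7,0,-0.3,0]
    - [1,-0.3,0,0,0,-0.3,0]
    - [1,0,0,0,0,-0.3,0]
    - [1,0,0,0,0,-0.3,0]
    - [1,0,0,0,0,0,0]

```text
time: 7.6
tool_pos: [0.4204, 0.0946, 0.1551]
tool_rot: [-0.703, 0.71, -0.029, 0.03]
contact_force: [0.8, -16.3, 7.0]
gripper_width: 0.626
```

```bash
python3 - <<'E'
from m import *
s=manip.state();print(s['contact_force'],s['ft_torque']*10,s['tool_pos']*1e3,np.degrees(np.arctan2(pose()[1,2],pose()[0,2])))
a=manip.grab_frame("scene");b=manip.grab_frame("side")
cv2.imwrite("pics/scene3.png",a);cv2.imwrite("pics/side3.png",b)
x=np.zeros((600,800,3),np.uint8)
x[:400,:320]=cv2.resize(a[215:315,360:440],(320,400),interpolation=2)
x[:400,320:800]=cv2.resize(b[225:325,195:315],(480,400),interpolation=2)
x[400:]=cv2.resize(b[285:335,270:470],(800,200),interpolation=2)
cv2.imwrite("pics/z3.png",x)
E
```

```text
[  0.8 -16.3   7. ] [-27.1  -0.6 -16. ] [420.4  94.6 155.1] 85.190617604639
```

View pics/z3.png

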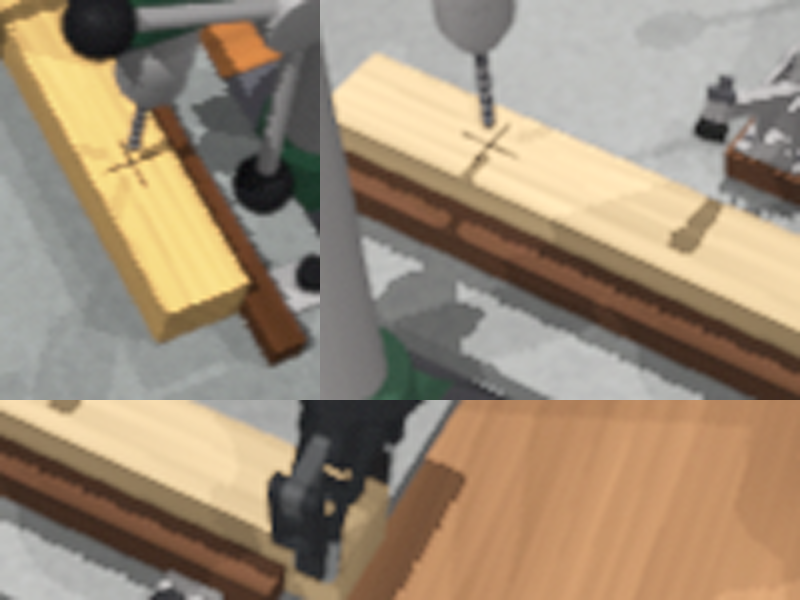

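The mark is now at (131,164) in scene and (169,145) in side, with the tip unchanged.

```bash
python3 -c "
from m import *
rep((134,149),(131,164),(169,125),(169,145),k=4)"
```

```text
tip [704.8  68.  165.5] mark [706.   67.8 149.3] tip-mark: x 0.1 y 1.3 z 16.2
scene x 1.2 y 2.0
side x -1.9 y 0.2
```

Call:
apply_moves:
  moves:
    - [1,-0.5,0,0,0,0,0]
    - [1,-0.5,0,0,0,0,0]
    - [1,0,0,0,0,0,0]

```text
time: 8.0
tool_pos: [0.4203, 0.0946, 0.155]
tool_rot: [-0.703, 0.71, -0.028, 0.031]
contact_force: [5.2, -16.9, 3.1]
gripper_width: 0.624
```

```bash
python3 - <<'E'
from m import *
s=manip.state();print(s['contact_force'],s['ft_torque']*10,s['tool_pos']*1e3)
a=manip.grab_frame("scene");b=manip.grab_frame("side")
cv2.imwrite("pics/scene4.png",a);cv2.imwrite("pics/side4.png",b)
x=np.zeros((500,800,3),np.uint8)
x[:,:400]=cv2.resize(a[235:275,375:407],(400,500),interpolation=2)
x[:,400:]=cv2.resize(b[240:280,222:254],(400,500),interpolation=2)
cv2.imwrite("pics/z4.png",x)
E
```

```text
[  5.2 -16.9   3.1] [-27.5  -7.3 -15.7] [420.3  94.6 155. ]
```

View pics/z4.png

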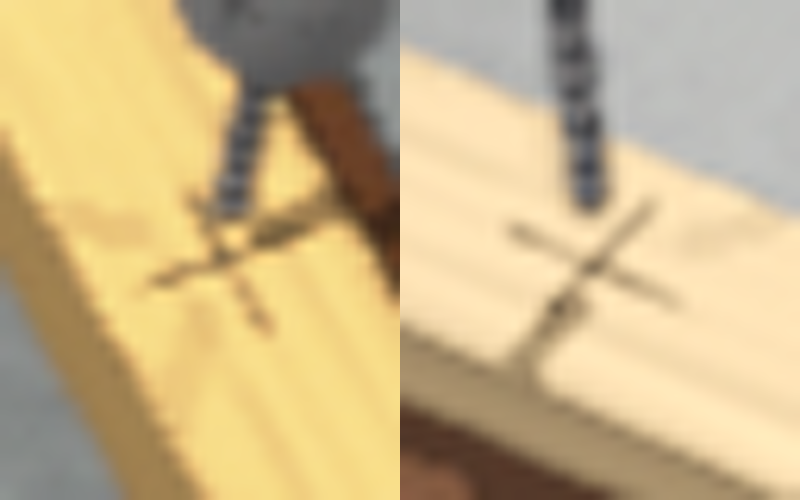

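At 12.5x the scene tip is at (232,216) and the mark at (230,262). In side the tip is at (190,210) and the mark at (193,265).

```bash
python3 -c "
from m import *
rep((232,216),(230,262),(190,210),(193,265),s0=(375,235),d0=(222,240),k=12.5)
for n in('scene','side'): print(n,(proj(n,[.705,.0685,.166])-proj(n,[.705,.0685,.152]))*12.5)"
```

```text
tip [704.5  68.6 164.5] mark [706.1  68.5 149.8] tip-mark: x -0.1 y 1.6 z 14.7
scene x -0.2 y 2.3
side x -0.1 y 0.8
scene [  8.3 -36.8]
side [ -7.3 -56.1]
```

Call:
apply_moves:
  moves:
    - [1,0,0,-1.5,0,0,0]
    - [1,-0.7,0,0,0,0,0]
    - [1,0,0,0,0,0,0]
    - [1,0,0,1.3,0,0,0]
    - [1,0,0,0,0,0,0]

```text
time: 8.6
tool_pos: [0.4199, 0.0946, 0.155]
tool_rot: [-0.703, 0.71, -0.028, 0.032]
contact_force: [6.4, -15.6, 2.4]
gripper_width: 0.623
```

```bash
python3 - <<'E'
from m import *
s=manip.state();print(s['contact_force'],s['ft_torque']*10,s['tool_pos']*1e3)
a0=cv2.imread("pics/side4.png");b0=cv2.imread("pics/scene4.png")
a=manip.grab_frame("side");b=manip.grab_frame("scene");cv2.imwrite("pics/side5.png",a);cv2.imwrite("pics/scene5.png",b)
# shift of the cross by template matching, subpixel by upsampling
for n,i0,i1,(u,v) in(("side",a0,a,(222+193/12.5,240+265/12.5)),("scene",b0,b,(375+230/12.5,235+262/12.5))):
    u,v=int(round(u)),int(round(v));k=10
    T=cv2.resize(i0[v-3:v+7,u-8:u+9],None,fx=k,fy=k,interpolation=2);I=cv2.resize(i1[v-7:v+11,u-12:u+13],None,fx=k,fy=k,interpolation=2)
    m=cv2.minMaxLoc(cv2.matchTemplate(I,T,cv2.TM_CCOEFF_NORMED));d=(np.array(m[3])-4*k)/k
    w=onz(n,(u+d[0],v+d[1]),.152)-onz(n,(u,v),.152);print(n,d,m[1],"moved x %.1f y %.1f mm"%(ex@w*1e3,ey@w*1e3))
E
```

```text
[  6.4 -15.6   2.4] [-27.   -9.2 -15.8] [419.9  94.6 155. ]
side [0.1 0.1] 0.9870386123657227 moved x 0.1 y 0.4 mm
scene [ 0.  -0.1] 0.9757444858551025 moved x 0.1 y 0.3 mm
```

Call:
apply_moves:
  moves:
    - [1,0,0,-2,0,0,0]
    - [1,-1.3,0,0,0,0,0]
    - [1,0,0,0,0,0,0]
    - [1,0,0,1.7,0,0,0]
    - [1,0,0,0,0,0,0]

```text
time: 9.2
tool_pos: [0.4183, 0.0948, 0.155]
tool_rot: [-0.703, 0.71, -0.028, 0.031]
contact_force: [5.1, -15.1, 3.8]
gripper_width: 0.622
```

```bash
cat > mv.py <<'E'
from m import *
import sys
k0=sys.argv[1]
s=manip.state();print(s['contact_force'],s['ft_torque']*10,s['tool_pos']*1e3)
a0=cv2.imread("pics/side4.png");b0=cv2.imread("pics/scene4.png")
a=manip.grab_frame("side");b=manip.grab_frame("scene");cv2.imwrite(f"pics/side{k0}.png",a);cv2.imwrite(f"pics/scene{k0}.png",b)
for n,i0,i1,(u,v) in(("side",a0,a,(222+193/12.5,240+265/12.5)),("scene",b0,b,(375+230/12.5,235+262/12.5))):
    u,v=int(round(u)),int(round(v));k=10
    T=cv2.resize(i0[v-3:v+7,u-8:u+9],None,fx=k,fy=k,interpolation=2);I=cv2.resize(i1[v-7:v+11,u-12:u+13],None,fx=k,fy=k,interpolation=2)
    m=cv2.minMaxLoc(cv2.matchTemplate(I,T,cv2.TM_CCOEFF_NORMED));d=(np.array(m[3])-4*k)/k
    w=onz(n,(u+d[0],v+d[1]),.152)-onz(n,(u,v),.152);print(n,d,m[1],"moved x %.1f y %.1f mm"%(ex@w*1e3,ey@w*1e3))
E
python3 mv.py 6
```

```text
[  5.1 -15.1   3.8] [-24.3  -6.7 -16.6] [418.3  94.8 155. ]
side [0.4 0.1] 0.9480401873588562 moved x -0.2 y 0.9 mm
scene [-0.2 -0.4] 0.9338359832763672 moved x 0.1 y 1.2 mm
```

```bash
python3 - <<'E'
import cv2,numpy as np
a=cv2.imread("pics/scene6.png");b=cv2.imread("pics/side6.png")
x=np.zeros((500,800,3),np.uint8)
x[:,:400]=cv2.resize(a[235:275,375:407],(400,500),interpolation=2)
x[:,400:]=cv2.resize(b[240:280,222:254],(400,500),interpolation=2)
cv2.imwrite("pics/z6.png",x)
E
```

```text
(no output)
```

View pics/z6.png

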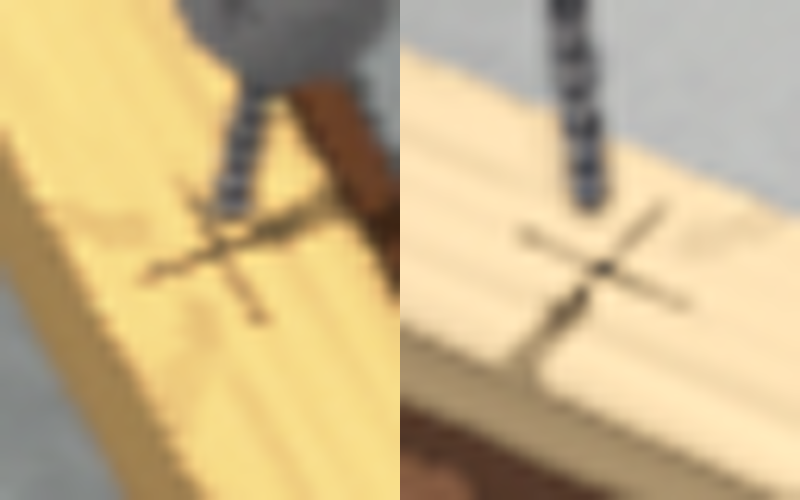

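The mark is at (222,250) in scene and (203,267) in side. The tip-minus-mark offsets match the expected projection to about 0.5 mm. I'll release, rise, then re-check.

Call:
apply_moves:
  moves:
    - [1,0.8,0,0,0,0,0]
    - [-0.5,0,0,0,0,0,0]
    - [-0.5,0,0,0,0,0,0]
    - [-0.5,0,0,0,0,0,0]
    - [-0.5,0,-10,0,0,0,0]
    - [-0.5,0,-40,0,0,0,0]
    - [-0.5,0,-50,0,0,0,0]
    - [-0.5,0,-45,0,0,0,0]
    - [-0.5,0,0,0,0,0,0]

```text
time: 10.2
tool_pos: [0.4207, 0.0988, 0.3079]
tool_rot: [0.707, -0.706, 0.023, -0.032]
contact_force: [0.1, 0.0, 0.4]
gripper_width: 0.745
```

```bash
python3 mv.py 7; python3 - <<'E'
from m import *
T=pose();np.set_printoptions(precision=4);print(T);np.save("w7.npy",T)
w=manip.grab_frame("wrist");cv2.imwrite("pics/w7.png",w)
a=cv2.imread("pics/scene7.png");b=cv2.imread("pics/side7.png")
x=np.zeros((600,800,3),np.uint8)
x[:300,:240]=cv2.resize(a[235:275,375:407],(240,300),interpolation=2)
x[:300,240:480]=cv2.resize(b[240:280,222:254],(240,300),interpolation=2)
x[:300,480:]=cv2.resize(w[150:450,200:520],(320,300))
x[300:]=cv2.resize(b[250:340,190:430],(800,300),interpolation=2)
cv2.imwrite("pics/z7.png",x)
E
```

```text
[0.1 0.  0.4] [0.1 0.1 0.6] [420.7  98.8 307.9]
side [0.5 0.1] 0.9247198104858398 moved x -0.3 y 1.1 mm
scene [-0.4 -0.4] 0.9223296046257019 moved x -0.4 y 1.4 mm
[[ 0.997   0.0037  0.0778  0.4185]
 [-0.0778  0.0004  0.997   0.0986]
 [ 0.0036 -1.      0.0007  0.301 ]
 [ 0.      0.      0.      1.    ]]
```

View pics/z7.png

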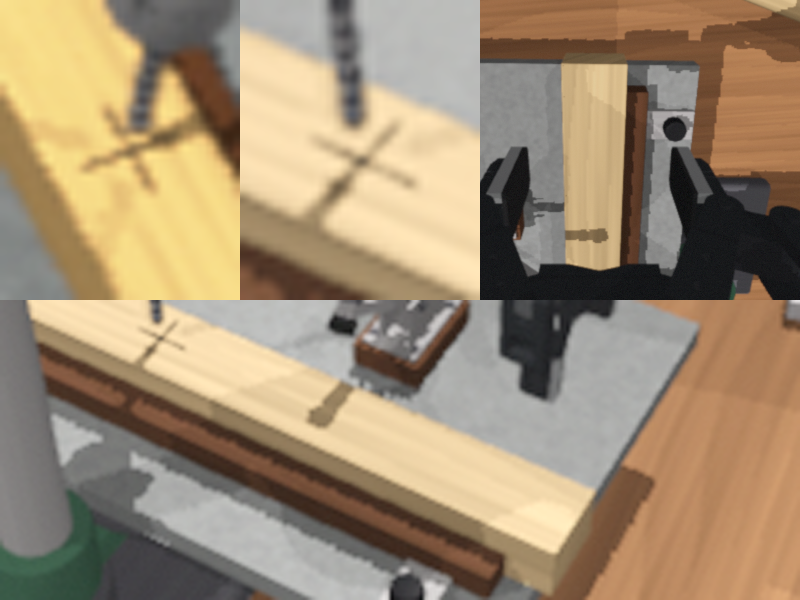

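The blank lies along the fence, and the cross stayed under the bit after release. The next check is flushness in the wrist picture, comparing the blank's edge with the fence's back edge at several rows.

```bash
python3 - <<'E'
from m import *
np.set_printoptions(precision=2,suppress=True)
T=np.load("w7.npy");im=cv2.imread("pics/w7.png").astype(int)
for r in range(230,421,15):
    L=im[r].sum(1); g=np.abs(np.diff(cv2.GaussianBlur(L.astype(np.float32)[None],(3,1),0)[0]))
    e=[c for c in range(270,380) if g[c]>35 and g[c]==g[c-2:c+3].max()]
    print(r,[(c,round(float(ex@(onz("wrist",(c+.5,r),.152,T)-[.705,.0685,0]))*1e3,1),round(float(ex@(onz("wrist",(c+.5,r),.132,T)-[.705,.0685,0]))*1e3,1)) for c in e])
E
```

```text
230 [(280, -28.6, -30.9), (346, 26.7, 28.5), (366, 43.5, 46.5)]
245 [(281, -28.1, -30.3), (346, 27.2, 29.0), (376, 52.8, 56.4)]
260 [(281, -28.4, -30.6), (345, 26.9, 28.7)]
275 [(281, -28.7, -31.0), (344, 26.5, 28.3), (366, 45.8, 49.0), (372, 51.1, 54.6)]
290 [(282, -28.1, -30.4), (344, 27.1, 28.8), (373, 52.9, 56.6)]
305 [(343, 26.7, 28.5), (371, 52.0, 55.6)]
320 [(342, 26.3, 28.1), (371, 53.0, 56.7)]
335 [(342, 26.9, 28.6), (370, 53.0, 56.7)]
350 [(341, 26.5, 28.2), (368, 52.1, 55.7)]
365 [(341, 27.0, 28.8), (361, 46.3, 49.5), (367, 52.1, 55.8)]
380 [(305, -7.7, -8.5), (309, -3.8, -4.3), (324, 10.9, 11.5), (340, 26.6, 28.4), (359, 45.3, 48.4), (367, 53.1, 56.9)]
395 [(285, -27.7, -29.9), (339, 26.2, 28.0), (366, 53.2, 56.9)]
410 [(285, -28.1, -30.3), (339, 26.8, 28.6), (365, 53.3, 57.0)]
```

```bash
python3 - <<'E'
from m import *
np.set_printoptions(precision=1,suppress=True)
tip=np.array([.7048,.0684,.166]);H=tip-.127*ex+.125*ey;H[2]=.164;print("hinge",H*1e3)
P={}
for n,box in(("scene",(280,200,335,240)),("side",(300,180,350,240))):
    im=cv2.imread(f"pics/{n}0.png");h=cv2.cvtColor(im,cv2.COLOR_BGR2HSV)
    m=(((h[...,0]<6)|(h[...,0]>174))&(h[...,1]>190)&(h[...,2]>60)).astype(np.uint8)
    k=np.zeros_like(m);k[box[1]:box[3],box[0]:box[2]]=m[box[1]:box[3],box[0]:box[2]]
    p=np.argwhere(k)[:,::-1].astype(float);c=p.mean(0);d=np.linalg.svd(p-c,full_matrices=False)[2][0]
    if d[1]>0:d=-d
    t=(p-c)@d;P[n]=(c+d*t.max(),c,c+d*t.min());print(n,len(p),P[n])
for i in range(3):
    q=tri(ray("scene",P["scene"][i]),ray("side",P["side"][i]))-H
    print("fence-frame rel hinge x %.1f y %.1f z %.1f ang %.1f r %.1f"%(ex@q*1e3,ey@q*1e3,q[2]*1e3,np.degrees(np.arctan2(q[2],-(ex@q))),np.hypot(q[2],ex@q)*1e3))
E
```

```text
hinge [568.8 -46.8 164. ]
scene 156 (array([293.4, 217.8]), array([305.2, 222.3]), array([317.4, 226.8]))
side 1 (array([331., 208.]), array([331., 208.]), array([331., 208.]))
fence-frame rel hinge x -66.3 y 12.4 z 59.6 ang 42.0 r 89.2
fence-frame rel hinge x -53.2 y 4.0 z 58.1 ang 47.5 r 78.8
fence-frame rel hinge x -39.6 y -5.1 z 57.4 ang 55.4 r 69.7
```

```bash
python3 - <<'E'
from m import *
np.set_printoptions(precision=1,suppress=True)
tip=np.array([.7048,.0684,.166]);H=tip-.127*ex+.125*ey;H[2]=.164
P={}
for n,box in(("scene",(280,200,335,240)),("side",(300,180,350,235))):
    im=cv2.imread(f"pics/{n}0.png").astype(int);b,g,r=im[...,0],im[...,1],im[...,2]
    m=((r>2.5*g)&(r>2.5*b)&(r>60)).astype(np.uint8)
    k=np.zeros_like(m);k[box[1]:box[3],box[0]:box[2]]=m[box[1]:box[3],box[0]:box[2]]
    p=np.argwhere(k)[:,::-1].astype(float);c=p.mean(0);d=np.linalg.svd(p-c,full_matrices=False)[2][0]
    if (n=="scene" and d[0]>0) or (n=="side" and d[1]>0):d=-d
    t=(p-c)@d;P[n]=(c+d*t.max(),c,c+d*t.min());print(n,len(p),P[n])
for i in range(3):
    q=tri(ray("scene",P["scene"][i]),ray("side",P["side"][i]))-H
    print("fence-frame rel hinge x %.1f y %.1f z %.1f ang %.1f r %.1f"%(ex@q*1e3,ey@q*1e3,q[2]*1e3,np.degrees(np.arctan2(q[2],-(ex@q))),np.hypot(q[2],ex@q)*1e3))
E
```

```text
scene 172 (array([293. , 217.9]), array([305.3, 222.3]), array([318.1, 226.8]))
side 289 (array([333.6, 191.8]), array([327.2, 210. ]), array([320.7, 228.3]))
fence-frame rel hinge x -78.3 y 1.7 z 88.1 ang 48.4 r 117.9
fence-frame rel hinge x -49.9 y 1.2 z 55.9 ang 48.2 r 75.0
fence-frame rel hinge x -19.9 y -0.1 z 23.1 ang 49.2 r 30.4
```

The handle stands 48.5° above level, in the expected plane. I'll move over it with the fingers shut.

Call:
apply_moves:
  moves:
    - [1,31.9,-2,-34.9,0,0,0]
    - [1,31.9,-2,-34.9,0,0,0]
    - [1,31.9,0,-34.9,0,0,0]
    - [1,31.9,0,-34.9,0,0,0]
    - [1,31.9,0,-34.9,0,0,0]
    - [1,0,0,0,0,0,0]
    - [1,0,0,0,0,0,0]
    - [1,0,0,0,0,0,0]
    - [1,0,0,0,0,0,0]

```text
time: 11.25
tool_pos: [0.5626, -0.087, 0.3025]
tool_rot: [0.707, -0.706, 0.027, -0.027]
contact_force: [0.1, 0.5, 0.2]
gripper_width: 0.0
```

```bash
cat > hd.py <<'E'
from m import *
s=manip.state();T=pose();H=np.array([.5688,-.0468,.164]);q=T[:3,3]+T[:3,1]*.019-H
print("tip rel hinge x %.1f y %.1f z %.1f"%(ex@q*1e3,ey@q*1e3,q[2]*1e3),s['contact_force'],s['gripper_width'],s['time'],"\n",T[:3,:3])
E
python3 hd.py
```

```text
tip rel hinge x -40.6 y 2.5 z 119.5 [0.1 0.5 0.2] 0.00027502487607406525 11.25 
 [[ 1.  -0.   0.1]
 [-0.1  0.   1. ]
 [-0.  -1.   0. ]]
```

Call:
apply_moves:
  moves:
    - [1,0.5,20,0,0,0,0]
    - [1,0.5,21,0,0,0,0]
    - [1,0,4.5,-5.5,0,0,0]
    - [1,0,4.5,-5.5,0,0,0]
    - [1,0,6.2,-5.5,0,0,0]
    - [1,0,6.2,-5.5,0,0,0]
    - [1,0,0,0,0,0,0]

```text
time: 11.95
tool_pos: [0.5623, -0.1096, 0.241]
tool_rot: [0.707, -0.706, 0.028, -0.028]
contact_force: [-1.1, 2.3, 1.1]
gripper_width: 0.002
```

```bash
python3 hd.py
```

```text
tip rel hinge x -63.1 y 0.8 z 58.0 [-1.1  2.3  1.1] 0.0019085814261157422 11.95 
 [[ 1.  -0.   0.1]
 [-0.1  0.   1. ]
 [-0.  -1.   0. ]]
```

Call:
apply_moves:
  moves:
    - [1,0,7.2,-4.3,0,0,0]
    - [1,0,7.2,-4.3,0,0,0]
    - [1,0,7.8,-3,0,0,0]
    - [1,0,7.8,-3,0,0,0]
    - [1,0,8,-1.6,0,0,0]
    - [1,0,0,0,0,0,0]

```text
time: 12.55
tool_pos: [0.5613, -0.1277, 0.2018]
tool_rot: [-0.706, 0.707, -0.028, 0.028]
contact_force: [1.0, -0.3, 0.5]
gripper_width: 0.003
```

```bash
python3 hd.py
```

```text
tip rel hinge x -81.3 y 0.1 z 18.8 [ 1.  -0.3  0.5] 0.0033470864220172644 12.55 
 [[ 1.   0.   0.1]
 [-0.1 -0.   1. ]
 [ 0.  -1.  -0. ]]
```

Call:
apply_moves:
  moves:
    - [1,0,4,0,0,0,0]
    - [1,0,4,0,0,0,0]
    - [1,0,2,0,0,0,0]
    - [1,0,0,0,0,0,0]

```text
time: 12.95
tool_pos: [0.5619, -0.1279, 0.1939]
tool_rot: [-0.705, 0.708, -0.027, 0.029]
contact_force: [-2.5, -3.4, 6.2]
gripper_width: 0.004
```

```bash
python3 hd.py
```

```text
tip rel hinge x -81.4 y -0.6 z 10.9 [-2.5 -3.4  6.2] 0.004022712922642355 12.95 
 [[ 1.   0.   0.1]
 [-0.1 -0.   1. ]
 [ 0.  -1.  -0. ]]
```

Near the end now, so I'll press on gently.

Call:
apply_moves:
  moves:
    - [1,0,1.5,0,0,0,0]
    - [1,0,1.5,0,0,0,0]
    - [1,0,0,0,0,0,0]

```text
time: 13.25
tool_pos: [0.5621, -0.1281, 0.1927]
tool_rot: [-0.705, 0.708, -0.027, 0.029]
contact_force: [-4.7, -4.1, 12.4]
gripper_width: 0.002
```

Call:
apply_moves:
  moves:
    - [1,0,1.5,0,0,0,0]
    - [1,0,1,0,0,0,0]
    - [1,0,0,0,0,0,0]

```text
time: 13.55
tool_pos: [0.5622, -0.1281, 0.1924]
tool_rot: [-0.705, 0.708, -0.027, 0.029]
contact_force: [-10.5, -2.3, 21.0]
gripper_width: 0.006
```

```bash
python3 hd.py; python3 mv.py 8
```

```text
tip rel hinge x -81.6 y -0.9 z 9.4 [-10.5  -2.3  21. ] 0.006412083142914577 13.55 
 [[ 1.   0.   0.1]
 [-0.1 -0.   1. ]
 [ 0.  -1.  -0. ]]
[-10.5  -2.3  21. ] [-3.3 17.8 -0.4] [ 562.2 -128.1  192.4]
side [0.5 0.1] 0.9259424805641174 moved x -0.3 y 1.1 mm
scene [-0.5 -0.3] 0.9243746399879456 moved x -0.7 y 1.2 mm
```

Call:
apply_moves:
  moves:
    - [1,0,-5,0,0,0,0]
    - [1,0,-20,0,0,0,0]
    - [1,0,-40,0,0,0,0]
    - [1,0,-40,0,0,0,0]
    - [1,-40,-10,0,0,0,0]
    - [1,-45,0,-10,0,0,0]
    - [1,-45,0,-10,0,0,0]
    - [1,0,0,0,0,0,0]
    - [1,0,0,0,0,0,0]

```text
time: 14.55
tool_pos: [0.4297, -0.1359, 0.3014]
tool_rot: [0.707, -0.707, 0.028, -0.028]
contact_force: [-0.0, -0.2, -0.2]
gripper_width: 0.003
```

```bash
python3 mv.py 9; python3 - <<'E'
from m import *
np.set_printoptions(precision=1,suppress=True)
H=np.array([.5688,-.0468,.164]);P={}
for n in("scene","side"):
    im=cv2.imread(f"pics/{n}9.png").astype(int);b,g,r=im[...,0],im[...,1],im[...,2]
    k=((r>2.5*g)&(r>2.5*b)&(r>60)).astype(np.uint8);u,v=proj(n,H-.08*ex).astype(int)
    m=np.zeros_like(k);m[v-28:v+28,u-28:u+28]=k[v-28:v+28,u-28:u+28]
    p=np.argwhere(m)[:,::-1].astype(float);c=p.mean(0);d=np.linalg.svd(p-c,full_matrices=False)[2][0]
    if d@(proj(n,H-.12*ex)-proj(n,H))<0:d=-d
    t=(p-c)@d;P[n]=(c+d*t.max(),c,c+d*t.min());print(n,len(p),P[n])
for i in range(3):
    q=tri(ray("scene",P["scene"][i]),ray("side",P["side"][i]))-H
    print("x %.1f y %.1f z %.1f ang %.1f"%(ex@q*1e3,ey@q*1e3,q[2]*1e3,np.degrees(np.arctan2(q[2],-(ex@q)))))
a=cv2.imread("pics/scene9.png");b=cv2.imread("pics/side9.png")
x=np.zeros((600,800,3),np.uint8)
x[:300,:240]=cv2.resize(a[235:275,375:407],(240,300),interpolation=2)
x[:300,240:480]=cv2.resize(b[240:280,222:254],(240,300),interpolation=2)
x[:300,480:]=cv2.resize(a[180:300,280:408],(320,300),interpolation=2)
x[300:]=cv2.resize(b[200:310,170:463],(800,300),interpolation=2)
cv2.imwrite("pics/z9.png",x)
E
```

```text
[-0.  -0.2 -0.2] [-0.2  0.   0.5] [ 429.7 -135.9  301.4]
side [0.5 0.1] 0.925475537776947 moved x -0.3 y 1.1 mm
scene [-0.5 -0.3] 0.925287127494812 moved x -0.7 y 1.2 mm
scene 233 (array([279.6, 244.8]), array([295.8, 239.2]), array([312.2, 233.6]))
side 198 (array([341.3, 211.2]), array([332.5, 221.6]), array([323.5, 232.3]))
x -120.7 y 1.3 z -1.2 ang -0.6
x -78.1 y 0.8 z -1.3 ang -0.9
x -34.8 y 0.4 z -0.5 ang -0.9
```

View pics/z9.png

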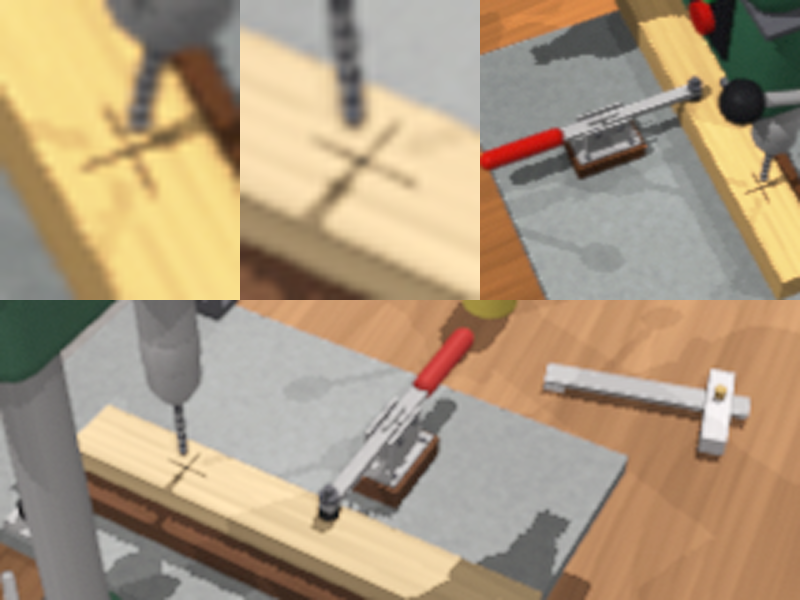

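The handle is level, the pad is down on the blank, and the cross is under the bit. Handing in.

```bash
python3 -c "
from plant import manip
print(manip.job_done())"
```

```text
the job is handed in; nothing more can be done
None
```

The blank is against the fence with its cross under the bit, and the clamp is locked. I handed the job in at about 14.7 s of the 51 s allowed.

**What I did:** I gripped the blank by its end near the robot and slid it flat along and against the fence. Then I released it and pushed the red handle down along its arc with shut fingers until it hit a firm stop at about 21 N. The arm then moved clear.

**Last checks:**
- **Cross under the bit:** the two camera views agree to within about 0.5–1 mm. The blank is possibly about 0.5 mm too far along the fence on the +y side.
- **Fence:** the blank is parallel to it, and flush within about 0.5–1 mm as far as the wrist view can tell. That view cannot show a gap under about 1.5 mm directly, so I judged it from the blank's edge and the fence's back edge. I took this reading before clamping.
- **After clamping:** one view showed no shift across the blank and the other about 0.3 mm, which is within picture noise.
- **Clamp:** the handle measures level (−0.6 to −0.9°), and the pad is down on the blank.
- **Bit, glue bottle, square and mallet:** no move went near them. The last view shows the square and the foot of the glue bottle; the mallet is not in it.

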